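# Clip the sprung temperature probe to the heat block's stud

### The job

Clip the sprung temperature probe onto the round, mushroom-headed stud of its heat block: squeeze the probe's two upright tabs together so that its hook slides out, bring the hook sideways round the stud's neck under the head, then let go so that the spring pulls the hook back and the probe is left gripping the stud, lying flat on the block. The block with the bare square pin is not the one; leave the other things where they are.

Things in the scene. Friction and masses are not known exactly. Their poses are not given: they have to be found in the camera images.
- probe: Clip probe lying on the table, about 120 mm long, 0.18 kg: a black box barrel, 80 x 28 x 26 mm high (30 with a thin cover), two upright aluminium tabs above it, a flat steel hook at its nose. Origin: centre of the underside of the barrel's rear end; x runs along the barrel to its flat nose (at x = 80), y to its left, z up.
- front_tab (a point): Middle of the front face of the fixed front tab, 50 mm above the probe's underside, at x = 30 of its frame. The tab is 28 mm wide, 6 mm thick, and stands on the barrel up to 72 mm above the underside.
- rear_tab (a point): Middle of the rear face of the plunger's tab, 50 mm above the underside, x = -30 at rest, -6 fully pressed; 28 mm wide, 6 mm thick, from 4 to 72 mm above the underside. Over the two outer faces: 60 mm at rest, 36 pressed. Take both from above, above 32 mm height, gripper closing along the probe's x, and lift it so.
- plunger (a joint): Travel of plunger and hook along the probe's +x, m: 0 at rest (sprung back), 0.024 fully pressed (hard stop). The spring takes 3 N to start and 9 N fully pressed, returns by itself. With the stud gripped it reads about 0.010.
- hook (a point): Middle of the rear face of the hook's cross bar, on the probe's centre line, 13 mm above its underside: x = 84 at rest, 108 pressed. Hook 10 mm high (8 to 18 mm above the underside). Its arm runs along the barrel's left side, inner face y = 16; the cross bar, 6 mm thick, from y = 22 to -20 before the nose. Gap nose to bar: 4 mm at rest, 28 pressed.
- barb (a point): Tip of the barb at the right end of the hook's cross bar, pointing back to the nose: y = -15 to -20, 6 mm long, 13 mm above the underside, x = 78 at rest, 102 pressed. So the pressed hook's mouth, nose to barb, is 22 mm wide and opens to the right (-y) only (and up and down).
- stud_block: Fixed heat block, 160 (x) x 130 (y) x 30 mm high, pale slab with flat steel top, origin at the centre of its underside; bears the mushroom-headed stud. A loose brass bangle (44 mm across, 14 mm high) stands on it at about (45, -42) mm.
- stud (a point): On the stud's axis, 13 mm above the block's top, at (45, 0) mm of its frame. The round upright neck, 14 mm diameter, is free from the block's top to 34 mm above it; the head is 34 mm diameter and reaches to 44 mm above it, so the hook cannot drop over it from above.
- pin_block: The other heat block, same size, with a bare square 14 mm pin, 44 mm tall, no head, at (45, 0) mm of its frame; not to be used. Origin at the centre of its underside. A small white dish (56 mm across) stands on it.
- bangle: Loose brass ring standing flat on the stud block: 44 mm across, 14 mm high; origin under its centre. Leave alone.
- dish: Small loose white dish, 56 mm across, 22 mm high, on the pin block; origin under its centre. Leave alone.
- bowl: Loose steel bowl, 110 mm across, 50 mm high; origin under its centre. Leave alone.
- tweezers: Loose steel tweezers lying flat, 160 mm long along x, 10 mm high; origin at the middle. Leave alone.
- mandrel: Loose tapered steel ring mandrel lying on the table, 190 mm long, with a square wooden handle 24 mm thick; origin under the joint of handle and steel, x along the steel. Leave alone.
- jar: Loose amber jar, 52 mm across, 60 mm high; origin under its centre. Leave alone.
- brush: Loose brush lying flat, 160 mm long. Leave alone.
There are look-alikes about, which are no part of the job. What is shaped like the probe but red or yellow is not meant.

How it is judged (in metres and radians):
On the way, in this order (a step that is already met when the one before it is completed fails the run):
1. the probe's plunger is pressed and its hook is out (value of joint plunger above 0.014 m), for 0.1 s.
2. the hook, held out, is round the neck of the headed stud (value of joint plunger above 0.0125 m and x of stud in the frame of probe above 0.08 m and x of stud in the frame of hook below 0 m and y of stud in the frame of probe between -0.011 and 0.014 m and z of stud in the frame of probe between -0.01 and 0.03 m), for 0.1 s.
At the end, for the whole second after the job is handed in: The spring alone clamps the stud's neck between nose and hook (plunger 7 to 13.5 mm; stud axis 82 to 92 mm ahead of the probe's origin, 12 mm right to 14 mm left of its centre line); the probe is at rest, flat on the block (tilt under 0.1 rad, underside 26 to 36 mm above the table) (value of joint plunger between 0.007 and 0.0135 m and x of stud in the frame of probe between 0.082 and 0.092 m and y of stud in the frame of probe between -0.012 and 0.014 m and z of probe in the frame of stud_block between 0.026 and 0.036 m and angle between probe's own z axis and vertical below 0.1 rad and linear speed of probe below 0.01 m/s); the robot touches nothing.
It fails at once if another thing on the bench or blocks is pushed more than 30 mm from its place (distance of any of bangle, dish, bowl, tweezers, mandrel, jar, brush from where it was at the start of the episode above 0.03 m).
It also fails if it takes over 42 s, if anything falls off the work surface, if the arm or the gripper's body presses on something with over 40 N, if the wrist force passes 120 N, or if a joint passes its speed limit or range.

### The arm

A 6-joint arm with a two-finger parallel gripper is mounted at the origin on the work surface. World frame = base frame: x ahead of the robot, y to its left, z up, the work surface at z = 0. Lengths are in mm, angles in rad, forces in N, time in s.
With the tool pointing down it reaches from about 300 to 875 mm from the base axis. Payload 4.2 kg.
Tool frame: the origin (TCP) lies midway between the tips of the shut fingers; the grasp point (between the pads) lies 19 mm behind it; y points along the fingers, z is the direction in which the jaws open and shut, and the axes are right-handed (so a half turn about y gives the same grasp; the last joint's range is limited). The gripper opens to 85 mm and grips with 20 to 120 N. Pads are 22 mm wide; open, the fingers measure 114 mm over their backs; the gripper's body (76 mm by 85 mm) begins 54 mm behind the grasp point. The pads swing forward as they close: fully open they stand 13 mm farther back than shut.
Start: joints at [-1.14, 0.32, 1.565, -0, 1.257, -0.02], TCP at [250.524, -517.57, 231.338] pointing down, gripper open.
Joint ranges: [-3.11, 3.11], [-0.84, 2.01], [0.21, 2.61], [-1.34, 4.49], [0.05, 2.63], [-2.56, 2.56]. Speed limits (rad/s): [2.57, 2.57, 3.14, 3.14, 3.14, 3.14].

### API

Orientations are given as [roll, pitch, yaw] about the fixed x, y, z axes, in that order (R = Rz(yaw) Ry(pitch) Rx(roll)).
In Python, from plant import readout, imaging, job gives the robot as it stands.
- The arm moves only by the tool servo_tool, never from a script. Its argument "plan" is a list of rows, each an object of numbers: "tx", "ty", "tz": the shift along the tool's x, y, z in cm; "rx", "ry", "rz": the turn, a rotation vector about the tool's x, y, z in rad; "hand": the opening, from 0 (shut) to 1 (fully open). A call has 1 to 5 rows; each row is the pose to reach, as a shift and turn from the pose commanded when the call began, along the tool's axes at that moment; what a row does not reach only later rows make up. A row lasts 1/10 s, in which the tool goes at most 50 mm and 8.59 degrees, less where a joint would pass 70% of its speed; a pose out of reach is approached as far as the arm can. A call with a gripper value outside its range is refused whole. The fingers move at their own pace and stop on an object; "force" is the grip in N (left out, the last holds). Time passes only in rows, so rows that repeat a pose let the fingers close. It gives the time, the measured TCP pose, the force and the opening at its end, in the units of the state.
- readout.sense(): the state, without advancing time (a new reading comes with each control period).
- imaging.snapshot(name): name is "side" or "top"; returns the picture (384x512x3 uint8, blue, green, red); there is no depth.
- imaging.camera_info(name): a dict with "vfov" (degrees; the focal length in pixels is half the picture's height over the tangent of half this angle, whatever the lens; pixels are square), "cx", "cy" (the principal point, pixels), "D" ([k1, k2, p1, p2, k3] as OpenCV has them; the pictures are not rectified), "rvec" (rotation vector, rad) and "tvec" (3), from world to camera coordinates, as OpenCV has them. Camera axes: x right, y down, z forward; pixel columns grow to the right and rows downward; lengths in mm; the calibration is good to about 2 mm. A picture is of the moment at which its call begins. camera_info takes no time and is no camera call.
- job.close_job(): hands the job in, once; it reports no verdict.
The state is a dict: "time": time; "joints": joint angles; "joint_velocities": joint speeds; "effort": joint torques, N m; "ee_pos": TCP position; "orientation": TCP orientation; "wrist_force": force on the tool from outside, world axes, zero at the start; "wrist_torque": the same for the moment, N m; "finger_gap": finger opening in mm.
Only numpy, scipy, OpenCV 4.12 (cv2) and the standard library are available. Lean on these libraries where they do the work, as an engineer would, in place of code of your own. Each camera call takes 0.05 s, during which the arm holds its last target.

## Working session

There is one attempt and no reset: what is moved stays moved. The work goes in short steps, Python scripts to look and compute and a tool call to move; the robot and the scene stay as the last step left them, time stands still between calls to the robot, and variables do not carry over. Pictures are saved under pics/ and viewed, and the job is handed in when it is done.

Besides the shell and the picture viewer there is one more tool, called as name(argument=value, ...), one argument or row to a line, values as JSON. servo_tool: Moves the arm, as the interface text tells. Its arguments: {"type":"object","properties":{"plan":{"type":"array"},"force":{"type":"number"}},"required":["plan"]}

```bash
mkdir -p pics; ls; python3 - <<'E'
from plant import readout, imaging
import cv2
for n in("side","top"):
    cv2.imwrite(f"pics/{n}0.png",imaging.snapshot(n)); print(imaging.camera_info(n))
print(readout.sense())
E
```

```text
pics
{'vfov': 47.16410868398789, 'cx': 251.55313282636877, 'cy': 189.00767019249625, 'D': array([-0.00194499,  0.        ,  0.        ,  0.        ,  0.        ]), 'rvec': array([ 0.86024224, -2.39034876,  1.21419988]), 'tvec': array([359.05420573, 237.60175402, 956.06914754])}
{'vfov': 51.00361312249743, 'cx': 258.67559804087017, 'cy': 193.33662304239778, 'D': array([-0.06254461,  0.        ,  0.        ,  0.        ,  0.        ]), 'rvec': array([ 2.15187299, -2.11428255,  0.19325754]), 'tvec': array([  -7.20361835,  501.47514978, 1136.73869702])}
{'time': 0.1, 'joints': array([-1.13999455e+00,  3.20250115e-01,  1.56552289e+00, -1.51763740e-05,
        1.25741560e+00, -1.99918050e-02]), 'joint_velocities': array([-1.65143120e-03, -1.84601494e-03, -3.68405360e-03, -1.06423518e-03,
       -6.00066652e-05, -2.54869225e-03]), 'effort': array([ 1.10027879e-03, -4.16407585e+01, -2.34704465e+01,  3.32798254e-05,
        4.88528705e-03, -7.49287011e-06]), 'ee_pos': array([ 250.34398048, -517.18206979,  230.56687444]), 'orientation': array([-1.57239225e+00,  1.74768918e-05, -2.69079439e+00]), 'wrist_force': array([-0.74046054,  0.49939659, -0.25472109]), 'wrist_torque': array([-0.01143735,  0.00644049, -0.03399589]), 'finger_gap': 84.94276269549891}
```

View pics/side0.png

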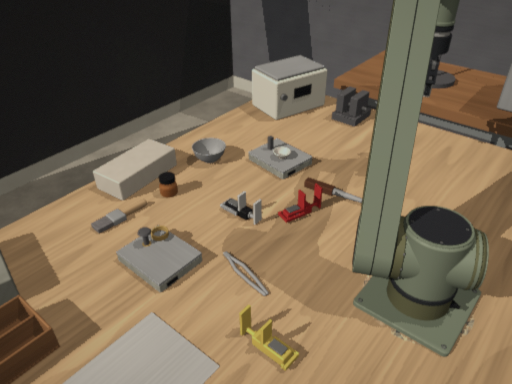

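View pics/top0.png

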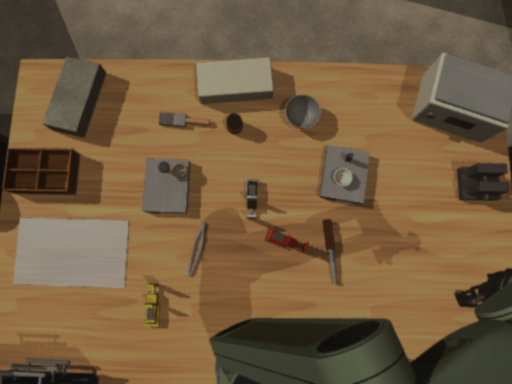

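The black probe is at side (240,208) and top (252,198). Its look-alikes are the red one at top (287,240) and the yellow one at top (152,305). The headed stud is on the left block, top (165,170), and the bare pin is on the right block, top (350,157). I'll take close crops to check.

```bash
cat > h.py <<'E'
import numpy as np, cv2
from plant import readout, imaging
def cam(n):
    c=imaging.camera_info(n); f=192/np.tan(np.radians(c['vfov']/2))
    K=np.array([[f,0,c['cx']],[0,f,c['cy']],[0,0,1]]); R=cv2.Rodrigues(c['rvec'])[0]
    return K,c['D'],R,np.array(c['tvec']),c['rvec']
def ray(n,uv):
    K,D,R,t,_=cam(n); p=cv2.undistortPoints(np.array([[uv]],float),K,D)[0,0]
    d=R.T@np.array([p[0],p[1],1]); return -R.T@t,d
def at(n,uv,z):
    o,d=ray(n,uv); return o+d*(z-o[2])/d[2]
def tri(a,b):
    o1,d1=ray('side',a);o2,d2=ray('top',b)
    d1/=np.linalg.norm(d1);d2/=np.linalg.norm(d2)
    s=np.linalg.lstsq(np.c_[d1,-d2],o2-o1,rcond=None)[0]
    p,q=o1+s[0]*d1,o2+s[1]*d2; return (p+q)/2,np.linalg.norm(p-q)
def proj(n,P):
    K,D,R,t,rv=cam(n); return cv2.projectPoints(np.array(P,float).reshape(-1,3),np.array(rv),t,K,D)[0][:,0]
def crop(src,x0,y0,w,h,s,out,pts=None):
    im=cv2.imread(src) if isinstance(src,str) else src
    c=cv2.resize(im[y0:y0+h,x0:x0+w],None,fx=s,fy=s,interpolation=cv2.INTER_CUBIC)
    for k in range(0,w,10):
        cv2.line(c,(k*s,0),(k*s,6),(0,255,0),1); 
        if k%20==0: cv2.putText(c,str(x0+k),(k*s,16),0,.35,(0,255,0),1)
    for k in range(0,h,10):
        cv2.line(c,(0,k*s),(6,k*s),(0,255,0),1)
        if k%20==0: cv2.putText(c,str(y0+k),(8,k*s+4),0,.35,(0,255,0),1)
    if pts is not None:
        for u,v in pts: cv2.circle(c,(int((u+.5-x0)*s),int((v+.5-y0)*s)),2,(255,0,255),-1)
    cv2.imwrite(out,c)
E
python3 - <<'E'
from h import *
crop('pics/side0.png',210,180,70,50,10,'pics/c1.png')
crop('pics/top0.png',225,170,60,60,10,'pics/c2.png')
crop('pics/side0.png',110,215,100,75,8,'pics/c3.png')
crop('pics/top0.png',135,150,65,70,8,'pics/c4.png')
E
```

```text
(no output)
```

View pics/c1.png

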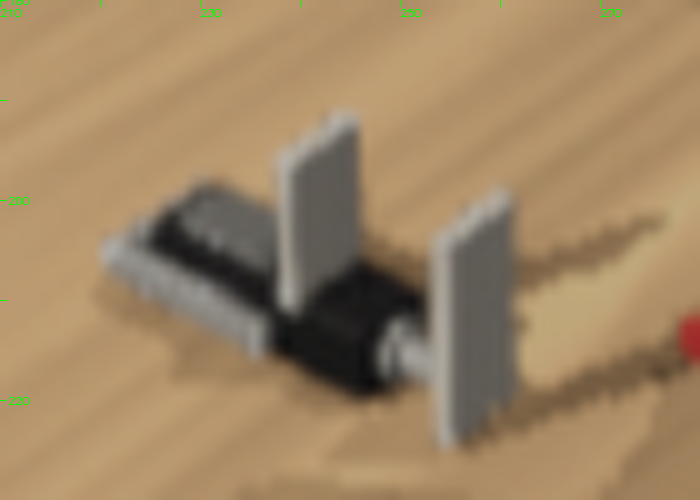

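View pics/c2.png

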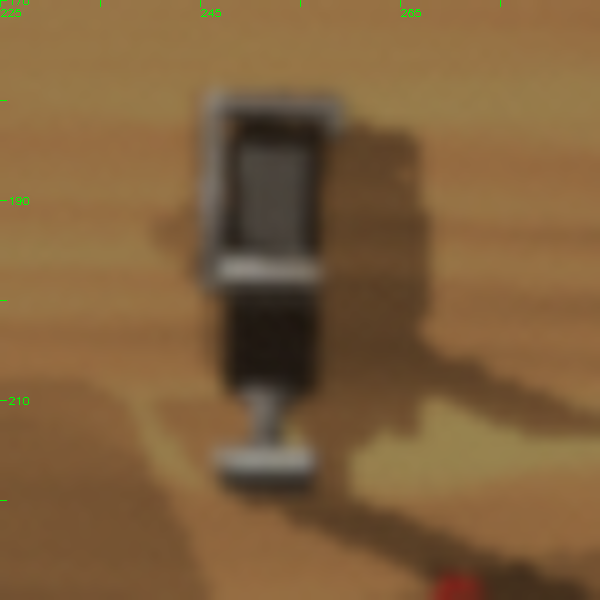

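View pics/c3.png

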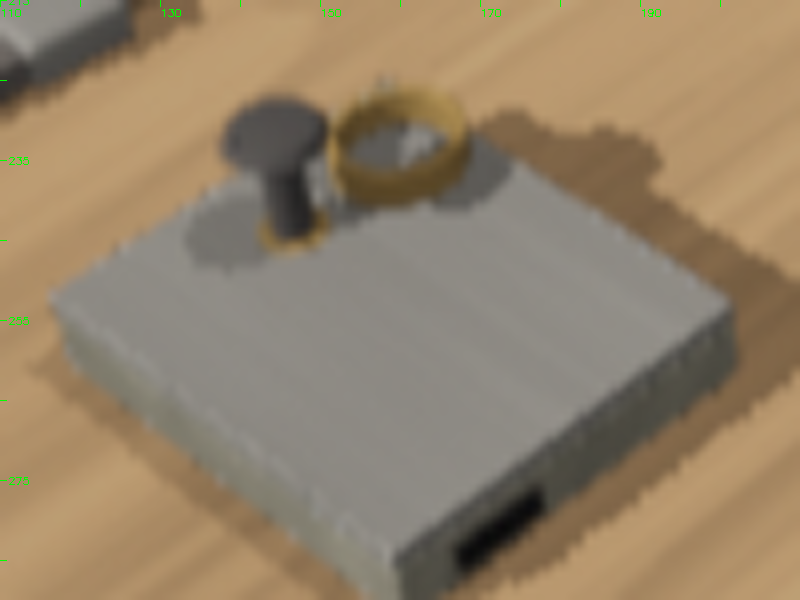

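View pics/c4.png

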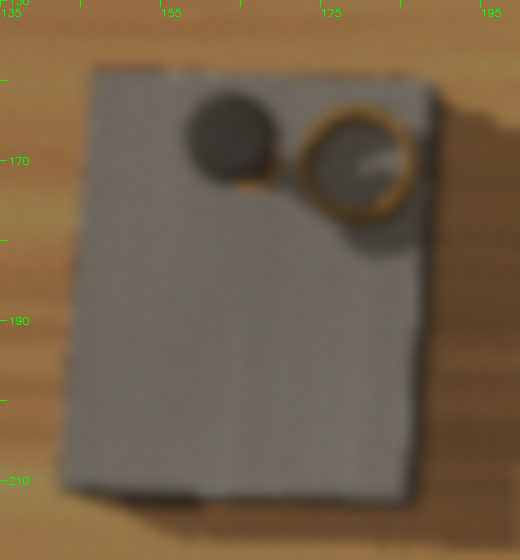

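```bash
cat > fit.py <<'E'
from h import *
from scipy.optimize import least_squares
def fit(obs,p0,z=0):
    def T(p,P): c,s=np.cos(p[2]),np.sin(p[2]); P=np.array(P,float); return np.c_[p[0]+c*P[:,0]-s*P[:,1],p[1]+s*P[:,0]+c*P[:,1],P[:,2]+z]
    def r(p): return np.concatenate([(proj(n,T(p,[a for a,_ in o]))-np.array([b for _,b in o])).ravel() for n,o in obs.items() if o])
    s=least_squares(r,p0,loss='soft_l1',x_scale=[1,1,.01]); print(np.round(s.x,4),np.round(r(s.x).reshape(-1,2),1).tolist()); return s.x,lambda P:T(s.x,P)
E
python3 - <<'E'
from fit import *
f=lambda x0,y0,s:(lambda X,Y:(X/s+x0-.5,Y/s+y0-.5))
a=f(135,150,8);b=f(110,215,8)
blk={'top':[((80,65,30),a(95,68)),((80,-65,30),a(437,85)),((-80,-65,30),a(410,503)),((-80,65,30),a(60,487))],
'side':[((80,65,30),b(50,297)),((-80,-65,30),b(733,303)),((-80,65,30),b(397,553))]}
p,T=fit(blk,[500,200,0])
for n in ('top','side'): fit({n:blk[n]},p)
print('stud base,head top',T([(45,0,30),(45,0,74)]),proj('top',T([(45,0,74)])),proj('side',T([(45,0,30),(45,0,74)])))
print('seen head', a(231,138), b(275,135))
c=f(225,170,10);d=f(210,180,10)
pr={'top':[((90,22,18),c(205,92)),((90,-20,18),c(343,97)),((30,14,72),c(220,258)),((30,-14,72),c(322,258)),((-24,14,72),c(215,449)),((-24,-14,72),c(313,449))],
'side':[((24,14,72),d(297,160)),((24,-14,72),d(360,122)),((-30,14,72),d(452,240)),((-30,-14,72),d(514,195)),((-30,14,4),d(452,447)),((90,22,18),d(103,250))]}
q,U=fit(pr,[500,0,0])
for n in ('top','side'): fit({n:pr[n]},q)
g=[(x,y,z) for x in(-30,-24,24,30) for y in(-14,14) for z in(72,)]+[(-30,-14,4),(-30,14,4),(90,22,18),(90,-20,18),(84,16,18),(80,-14,26),(80,14,26),(0,14,26)]
crop('pics/side0.png',210,180,70,50,10,'pics/d1.png',proj('side',U(g)))
crop('pics/top0.png',225,170,60,60,10,'pics/d2.png',proj('top',U(g)))
E
```

```text
[ 5.235716e+02  2.788054e+02 -1.460000e-02] [[0.1, 0.6], [0.1, -0.3], [0.1, 0.2], [0.1, 0.7], [-0.5, -0.6], [0.3, -0.4], [-0.7, 0.3]]
[ 5.244359e+02  2.791715e+02 -2.100000e-02] [[0.2, 0.1], [0.2, -0.4], [-0.2, -0.0], [-0.1, 0.2]]
[ 5.226421e+02  2.788518e+02 -8.700000e-03] [[-0.4, -0.2], [0.6, -0.4], [-0.2, 0.5]]
stud base,head top [[568.56679883 278.14903129  30.        ]
 [568.56679883 278.14903129  74.        ]] [[163.67798582 167.01028105]] [[146.29243274 243.15427466]
 [143.4075625  229.43828305]]
seen head (163.375, 166.75) (143.875, 231.375)
[ 4.590082e+02  2.145470e+01 -2.000000e-04] [[0.0, 0.4], [0.1, 0.1], [0.4, 0.4], [-0.1, 0.6], [0.4, 0.1], [0.5, 0.3], [-0.9, 0.5], [-0.2, -0.7], [-0.5, 0.4], [0.2, -0.2], [-0.2, 0.1], [-0.8, -0.5]]
[ 4.599216e+02  2.241020e+01 -8.600000e-03] [[-0.0, 0.0], [0.1, -0.1], [0.1, 0.1], [-0.3, 0.3], [0.0, -0.3], [0.1, -0.0]]
[ 4.580879e+02  2.088270e+01 -2.500000e-03] [[-0.5, 0.5], [0.2, -0.6], [-0.1, 0.5], [0.6, -0.2], [0.2, 0.2], [-0.4, -0.5]]
```

View pics/d1.png

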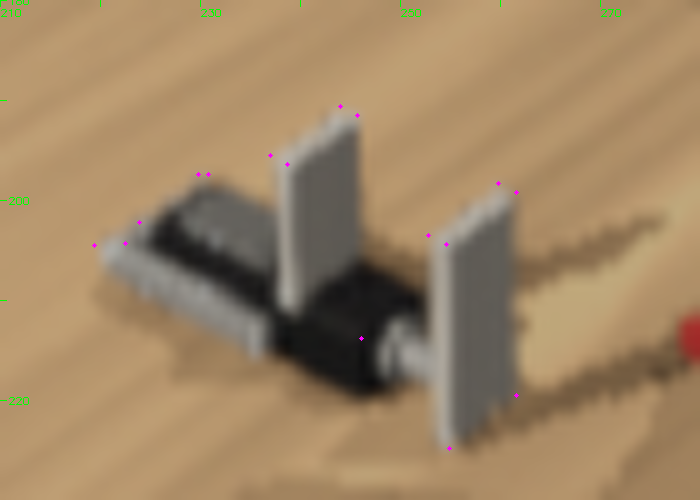

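View pics/d2.png

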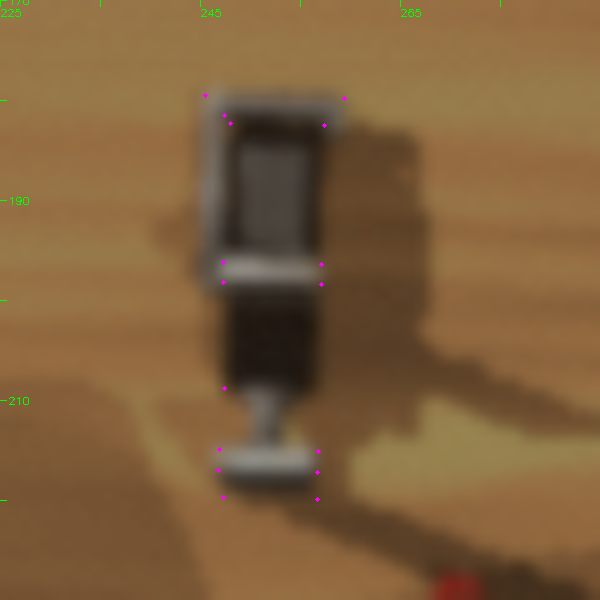

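The crops confirm the black probe and the left, headed stud. The model overlays sit on the probe in both views. The probe is at about (459, 22) mm with yaw near 0, and the stud is at about (568.5, 278). Next I'll work out the approach.

```bash
cat > mv.py <<'E'
from h import *
from scipy.spatial.transform import Rotation as Ro
def go(p,yaw=-np.pi/2):
    s=readout.sense(); R=Ro.from_euler('xyz',s['orientation']); d=np.array(p)-s['ee_pos']
    Rt=Ro.from_euler('xyz',[-np.pi/2,0,yaw])
    print('t',round(float(s['time']),2),'pos',np.round(s['ee_pos'],1),'rpy',np.round(s['orientation'],4),'gap',round(float(s['finger_gap']),1),'F',np.round(s['wrist_force'],1))
    print('cm',np.round(R.inv().apply(d)/10,2),'rot',np.round((R.inv()*Rt).as_rotvec(),4))
E
python3 - <<'E'
from mv import *
f=lambda X,Y:(X/8+135-.5,Y/8+150-.5)
print('bangle',at('top',f(357,166),44), 'tab top',at('top',(253.5,196.5),72))
go((459.3,21.8,150))
E
```

```text
bangle [566.68612381 238.71198634  44.        ] tab top [487.11335194  16.40604334  72.        ]
t 0.1 pos [ 250.3 -517.2  230.6] rpy [-1.5724  0.     -2.6908] gap 84.9 F [-0.7  0.5 -0.3]
cm [-42.29   8.12 -39.4 ] rot [ 1.40e-03 -1.12e+00 -9.00e-04]
```

servo_tool(
  plan=[
    {"tx": -42.3,"ty": 0,"tz": -39.4,"ry": -1.12,"hand": 1},
    {"tx": -42.3,"ty": 0,"tz": -39.4,"ry": -1.12,"hand": 1},
    {"tx": -42.3,"ty": 0,"tz": -39.4,"ry": -1.12,"hand": 1},
    {"tx": -42.3,"ty": 0,"tz": -39.4,"ry": -1.12,"hand": 1},
    {"tx": -42.3,"ty": 0,"tz": -39.4,"ry": -1.12,"hand": 1},
  ],
)

```text
invalid input
```

```bash
python3 -c "
from mv import *
go((459.3,21.8,150))"
```

```text
t 0.1 pos [ 250.3 -517.2  230.6] rpy [-1.5724  0.     -2.6908] gap 84.9 F [-0.7  0.5 -0.3]
cm [-42.29   8.12 -39.4 ] rot [ 1.40e-03 -1.12e+00 -9.00e-04]
```

servo_tool(
  plan=[
    {"tx": -3.0,"ty": 0,"tz": -2.8,"rx": 0,"ry": -0.1,"rz": 0,"hand": 1},
    {"tx": -6,"ty": 0,"tz": -5.6,"rx": 0,"ry": -0.2,"rz": 0,"hand": 1},
    {"tx": -9,"ty": 0,"tz": -8.4,"rx": 0,"ry": -0.3,"rz": 0,"hand": 1},
    {"tx": -12,"ty": 0,"tz": -11.2,"rx": 0,"ry": -0.4,"rz": 0,"hand": 1},
    {"tx": -15,"ty": 0,"tz": -14,"rx": 0,"ry": -0.5,"rz": 0,"hand": 1},
  ],
  force=40,
)

```text
time: 0.6
ee_pos: [324.6, -324.5, 231.0]
orientation: [-1.571, 0.0, -2.187]
wrist_force: [0.9, 0.4, 0.6]
finger_gap: 85.3
```

```bash
python3 -c "
from mv import *
go((459.3,21.8,150))"
```

```text
t 0.6 pos [ 324.6 -324.5  231. ] rpy [-1.5713e+00  2.0000e-04 -2.1872e+00] gap 85.3 F [0.9 0.4 0.6]
cm [-36.04   8.11  -9.03] rot [ 5.000e-04 -6.164e-01 -4.000e-04]
```

servo_tool(
  plan=[
    {"tx": -4.5,"ty": 0,"tz": -1.1,"rx": 0,"ry": -0.1,"rz": 0,"hand": 1},
    {"tx": -9,"ty": 0,"tz": -2.2,"rx": 0,"ry": -0.2,"rz": 0,"hand": 1},
    {"tx": -13.5,"ty": 0,"tz": -3.3,"rx": 0,"ry": -0.3,"rz": 0,"hand": 1},
    {"tx": -18,"ty": 0,"tz": -4.5,"rx": 0,"ry": -0.4,"rz": 0,"hand": 1},
    {"tx": -22.5,"ty": 0,"tz": -5.6,"rx": 0,"ry": -0.5,"rz": 0,"hand": 1},
  ],
)

```text
time: 1.1
ee_pos: [409.7, -108.7, 231.2]
orientation: [-1.571, -0.0, -1.687]
wrist_force: [0.9, -0.3, -0.1]
finger_gap: 85.4
```

```bash
python3 -c "
from mv import *
go((459.3,21.8,150))"
```

```text
t 1.1 pos [ 409.7 -108.7  231.2] rpy [-1.5710e+00 -1.0000e-04 -1.6869e+00] gap 85.4 F [ 0.9 -0.3 -0.1]
cm [-13.53   8.12   3.42] rot [ 2.000e-04 -1.161e-01  1.000e-04]
```

servo_tool(
  plan=[
    {"tx": -4,"ty": 0,"tz": 1,"rx": 0,"ry": -0.04,"rz": 0,"hand": 1},
    {"tx": -8,"ty": 1,"tz": 2,"rx": 0,"ry": -0.08,"rz": 0,"hand": 1},
    {"tx": -12,"ty": 4,"tz": 3,"rx": 0,"ry": -0.116,"rz": 0,"hand": 1},
    {"tx": -13.5,"ty": 7,"tz": 3.4,"rx": 0,"ry": -0.116,"rz": 0,"hand": 1},
    {"tx": -13.5,"ty": 8.1,"tz": 3.4,"rx": 0,"ry": -0.116,"rz": 0,"hand": 1},
  ],
)

```text
time: 1.6
ee_pos: [458.2, 21.2, 147.5]
orientation: [-1.576, 0.0, -1.571]
wrist_force: [-1.0, -0.6, -0.2]
finger_gap: 85.4
```

```bash
python3 - <<'E'
from mv import *
cv2.imwrite('pics/side1.png',imaging.snapshot('side'));
im=imaging.snapshot('top'); cv2.imwrite('pics/top1.png',im)
crop('pics/side1.png',190,140,110,90,7,'pics/e1.png'); crop('pics/top1.png',205,150,100,90,7,'pics/e2.png')
go((459.3,21.8,38))
E
```

```text
t 1.7 pos [458.1  19.3 148.7] rpy [-1.5755e+00 -6.0000e-04 -1.5738e+00] gap 85.6 F [-1.  -0.1  1.5]
cm [-0.25 11.07  0.17] rot [ 0.0047 -0.003   0.0006]
```

View pics/e1.png

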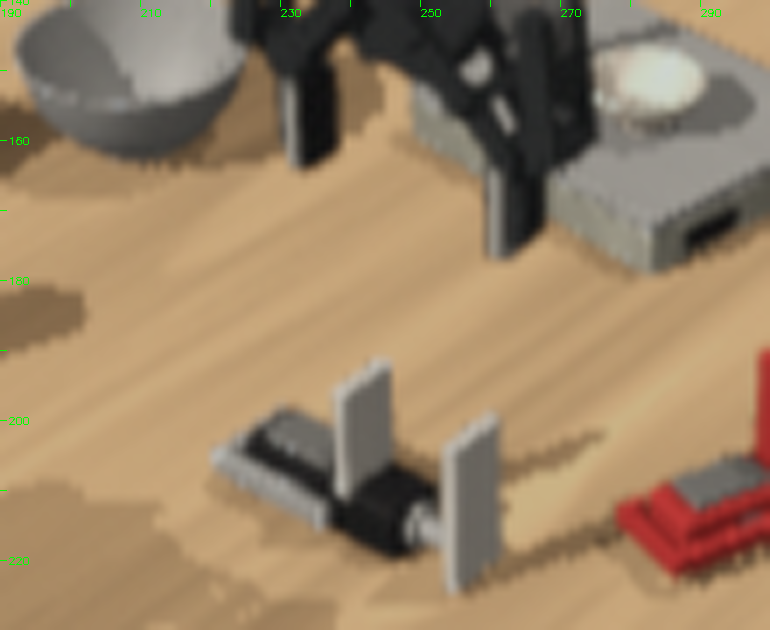

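View pics/e2.png

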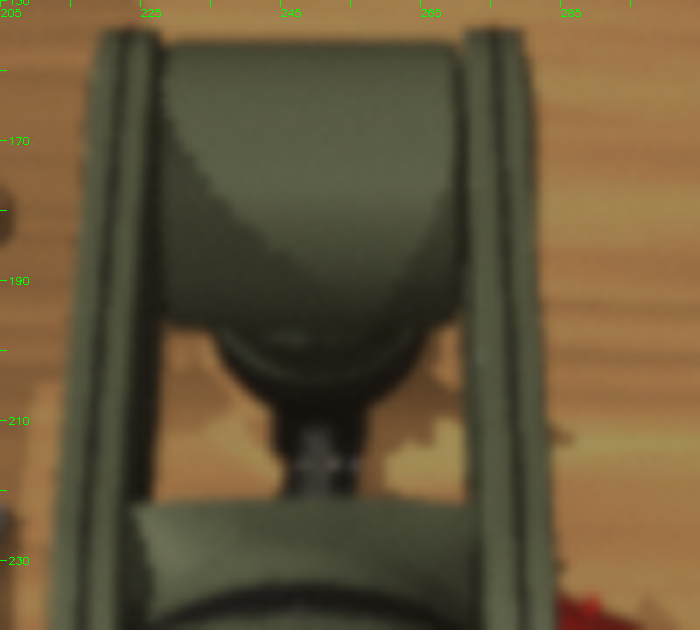

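```bash
python3 - <<'E'
from mv import *
print(proj('side',[(458-57,19.5+11,161.7),(458-42.5,19.5+11,161.7),(458+42.5,30.5,161.7),(458+57,30.5,161.7)]))
go((459.3,21.8,38))
E
```

```text
[[264.05385127 177.84909193]
 [259.36692842 175.72593967]
 [233.19664002 163.87109647]
 [228.94290397 161.94422876]]
t 1.7 pos [458.1  19.3 148.7] rpy [-1.5755e+00 -6.0000e-04 -1.5738e+00] gap 85.6 F [-1.  -0.1  1.5]
cm [-0.25 11.07  0.17] rot [ 0.0047 -0.003   0.0006]
```

servo_tool(
  plan=[
    {"tx": -0.2,"ty": 3,"tz": 0.2,"rx": 0.0,"ry": 0,"rz": 0,"hand": 1},
    {"tx": -0.2,"ty": 6,"tz": 0.2,"rx": 0.0,"ry": 0,"rz": 0,"hand": 1},
    {"tx": -0.2,"ty": 9,"tz": 0.2,"rx": 0,"ry": 0,"rz": 0,"hand": 1},
    {"tx": -0.2,"ty": 10.5,"tz": 0.2,"rx": 0,"ry": 0,"rz": 0,"hand": 1},
    {"tx": -0.2,"ty": 10.9,"tz": 0.2,"rx": 0,"ry": 0,"rz": 0,"hand": 1},
  ],
)

```text
time: 2.2
ee_pos: [461.3, 20.2, 41.0]
orientation: [-1.572, -0.0, -1.577]
wrist_force: [-0.2, 0.0, 0.0]
finger_gap: 85.6
```

```bash
python3 - <<'E'
from mv import *
cv2.imwrite('pics/side2.png',imaging.snapshot('side'));
crop('pics/side2.png',190,150,110,80,7,'pics/f1.png')
go((459.3,21.8,35))
E
```

```text
t 2.25 pos [461.7  20.4  41.3] rpy [-1.5712e+00 -2.0000e-04 -1.5765e+00] gap 85.3 F [-0.3  0.6 -0. ]
cm [-0.14  0.63 -0.24] rot [ 0.0004 -0.0057  0.0002]
```

View pics/f1.png

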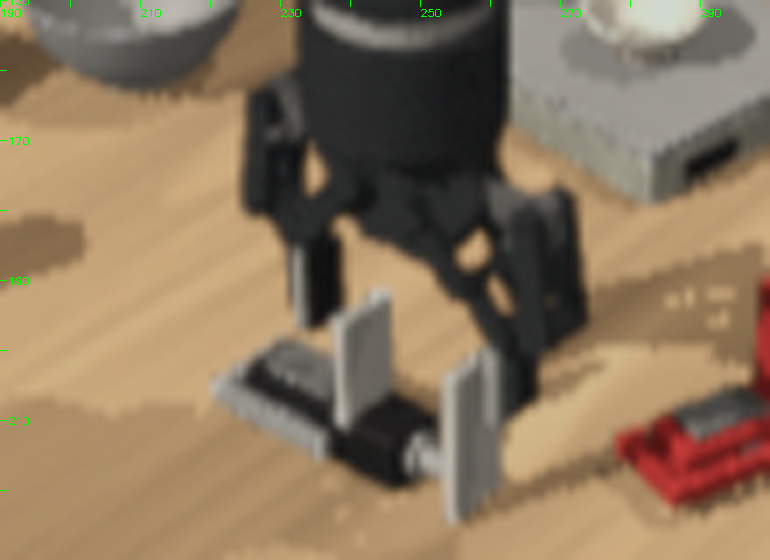

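servo_tool(
  plan=[
    {"tx": -0.1,"ty": 0.6,"tz": -0.1,"rx": 0.0,"ry": -0.005,"rz": 0,"hand": 1},
    {"tx": -0.1,"ty": 0.6,"tz": -0.1,"rx": 0.0,"ry": -0.005,"rz": 0,"hand": 1},
    {"tx": -0.1,"ty": 0.6,"tz": -0.1,"rx": 0.0,"ry": -0.005,"rz": 0,"hand": 0.75},
    {"tx": -0.1,"ty": 0.6,"tz": -0.1,"rx": 0.0,"ry": -0.005,"rz": 0,"hand": 0.65},
    {"tx": -0.1,"ty": 0.6,"tz": -0.1,"rx": 0.0,"ry": -0.005,"rz": 0,"hand": 0.55},
  ],
  force=40,
)

```text
time: 2.75
ee_pos: [465.3, 22.5, 37.4]
orientation: [-1.56, 0.0, -1.57]
wrist_force: [3.5, -0.4, 4.4]
finger_gap: 47.6
```

servo_tool(
  plan=[
    {"tx": 0,"ty": 0,"tz": 0,"rx": 0.0,"ry": 0,"rz": 0,"hand": 0.5},
    {"tx": 0,"ty": 0,"tz": 0,"rx": 0.0,"ry": 0,"rz": 0,"hand": 0.42},
    {"tx": 0,"ty": 0,"tz": 0,"rx": 0.0,"ry": 0,"rz": 0,"hand": 0.3},
    {"tx": 0,"ty": 0,"tz": 0,"rx": 0.0,"ry": 0,"rz": 0,"hand": 0.2},
    {"tx": 0,"ty": 0,"tz": 0,"rx": 0.0,"ry": 0,"rz": 0,"hand": 0.2},
  ],
)

```text
time: 3.25
ee_pos: [468.7, 22.6, 39.1]
orientation: [-1.552, 0.0, -1.569]
wrist_force: [6.7, 0.9, 13.6]
finger_gap: 35.1
```

```bash
python3 - <<'E'
from mv import *
cv2.imwrite('pics/side3.png',imaging.snapshot('side'));
crop('pics/side3.png',190,150,110,80,7,'pics/g1.png')
go((459.3,21.8,35))
E
```

```text
t 3.3 pos [468.6  22.6  39.1] rpy [-1.5525e+00  1.0000e-04 -1.5695e+00] gap 34.9 F [ 7.4 -0.2 13.4]
cm [ 0.08  0.39 -0.94] rot [-0.0183  0.0013 -0.0002]
```

View pics/g1.png

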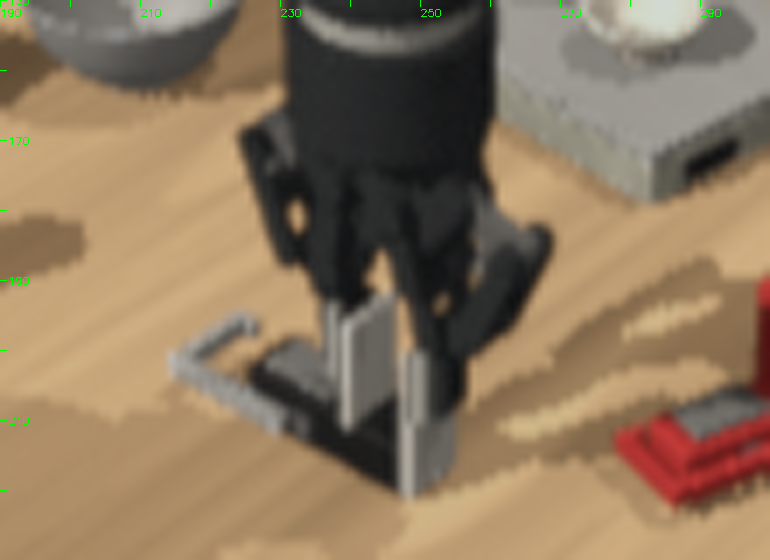

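servo_tool(
  plan=[
    {"tx": 0,"ty": -0.5,"tz": 0,"rx": 0.0,"ry": 0,"rz": 0,"hand": 0.2},
    {"tx": 0,"ty": -2,"tz": 0,"rx": 0.0,"ry": 0,"rz": 0,"hand": 0.2},
    {"tx": 0,"ty": -5,"tz": 0,"rx": 0.0,"ry": 0,"rz": 0,"hand": 0.2},
    {"tx": 0,"ty": -9,"tz": 0,"rx": 0.0,"ry": 0,"rz": 0,"hand": 0.2},
    {"tx": 0,"ty": -11,"tz": 0,"rx": 0.0,"ry": 0,"rz": 0,"hand": 0.2},
  ],
)

```text
time: 3.8
ee_pos: [460.9, 22.5, 147.8]
orientation: [-1.569, -0.0, -1.57]
wrist_force: [2.0, 0.4, -1.8]
finger_gap: 34.9
```

servo_tool(
  plan=[
    {"tx": 0,"ty": -1,"tz": 0,"rx": 0.0,"ry": 0,"rz": 0,"hand": 0.2},
    {"tx": 0,"ty": -1,"tz": 0,"rx": 0.0,"ry": 0,"rz": 0,"hand": 0.2},
    {"tx": 0,"ty": -1,"tz": 0,"rx": 0.0,"ry": 0,"rz": 0,"hand": 0.2},
  ],
)

```text
time: 4.1
ee_pos: [459.4, 22.4, 154.1]
orientation: [-1.574, -0.0, -1.57]
wrist_force: [-0.4, 0.3, -1.1]
finger_gap: 34.5
```

```bash
python3 - <<'E'
from mv import *
cv2.imwrite('pics/side4.png',imaging.snapshot('side'));
cv2.imwrite('pics/top4.png',imaging.snapshot('top'));
crop('pics/side4.png',190,110,100,80,8,'pics/i1.png')
crop('pics/top4.png',205,130,100,80,8,'pics/i2.png')
go((459.3,21.8,35))
E
```

```text
t 4.2 pos [459.4  22.4 153.7] rpy [-1.5745e+00 -2.0000e-04 -1.5698e+00] gap 34.7 F [ 0.3  0.7 -2.4]
cm [ 0.06 11.87  0.03] rot [0.0037 0.001  0.0002]
```

View pics/i1.png

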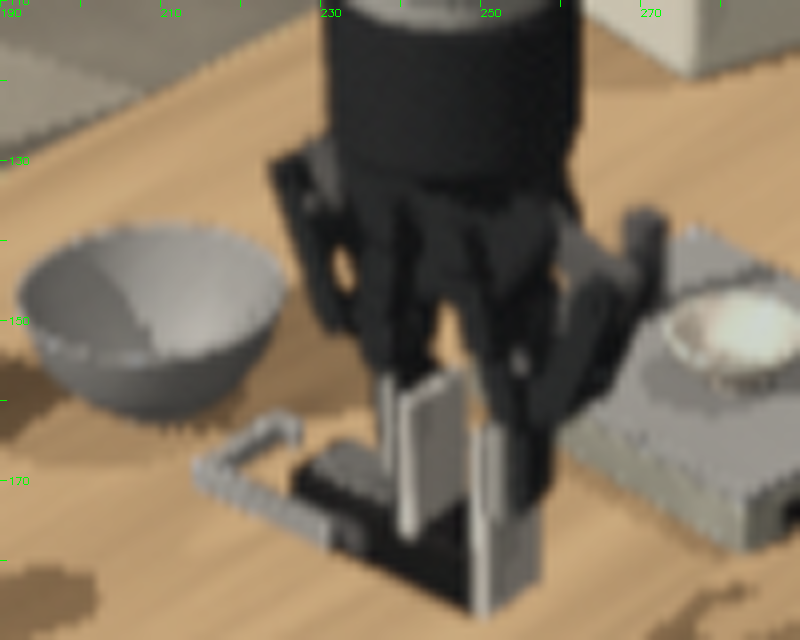

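View pics/i2.png

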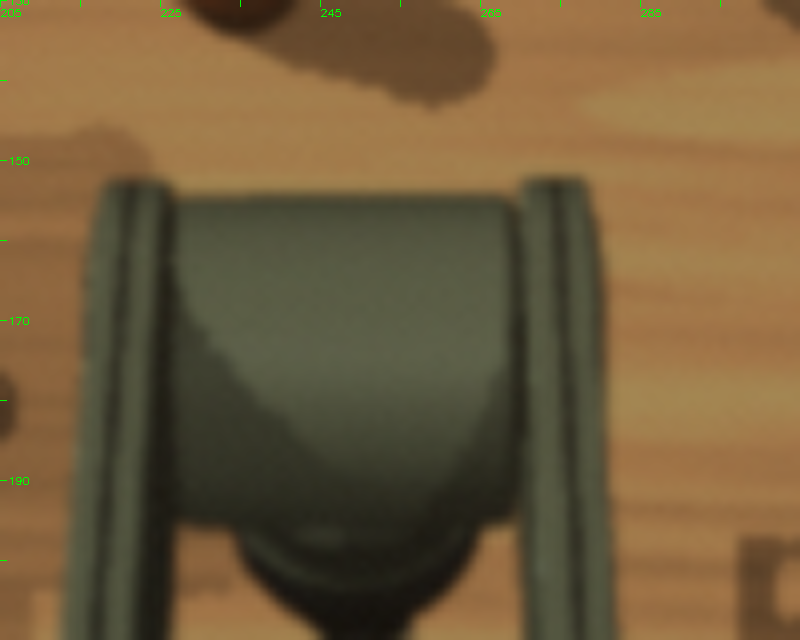

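```bash
python3 - <<'E'
from mv import *
from scipy.optimize import least_squares
g=lambda X,Y:(X/8+190-.5,Y/8+110-.5)
o=[((24,14,72),g(413,397)),((24,-14,72),g(468,366)),((-6,14,4),g(490,615)),((-6,-14,4),g(542,583)),((114,22,18),g(190,463)),((114,22,8),g(200,498)),((114,-20,18),g(278,411))]
P=np.array([a for a,_ in o],float);B=np.array([b for _,b in o])
def T(p,P): return Ro.from_euler('xyz',[0,p[3],p[4]]).apply(P)+[p[0],p[1],p[2]]
def r(p): return np.r_[(proj('side',T(p,P))-B).ravel(),(p[1]-20.9)*.5,p[4]*50]
s=least_squares(r,[447,20.9,112,0,0],x_scale=[1,1,1,.01,.01],loss='soft_l1'); print(s.x.round(4),r(s.x).round(1))
gp=[(x,y,z) for x in(-6,0,24,30) for y in(-14,14) for z in(72,)]+[(-6,-14,4),(-6,14,4),(114,22,18),(114,-20,18),(114,22,8),(108,16,18),(80,-14,26),(80,14,26),(102,-20,18)]
crop('pics/side4.png',190,110,100,80,8,'pics/j1.png',proj('side',T(s.x,gp)))
E
```

```text
[4.458061e+02 2.082880e+01 1.161145e+02 1.640000e-02 3.000000e-04] [-0.5  0.6  0.  -0.2  0.   0.5  0.6 -0.5  0.3  0.3 -0.7 -0.8  0.2  0.1
 -0.   0. ]
```

View pics/j1.png

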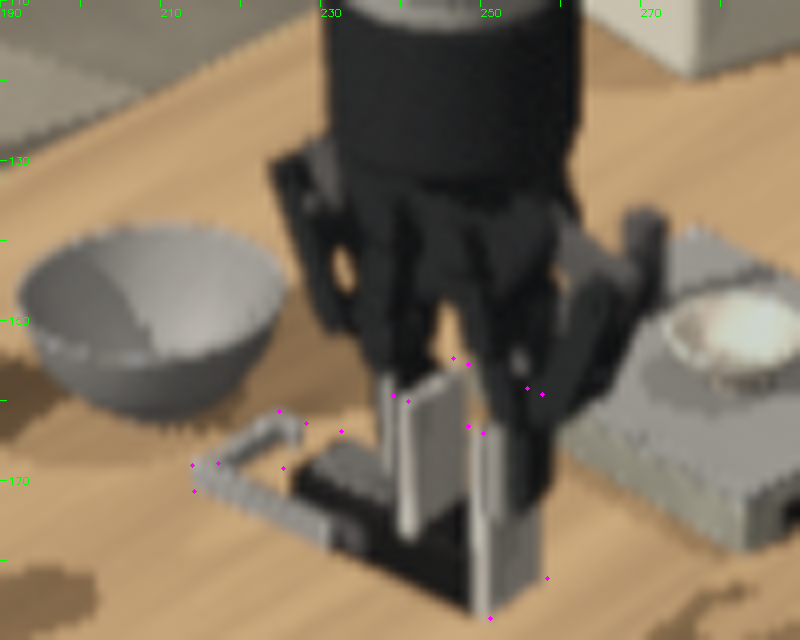

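servo_tool(
  plan=[
    {"tx": -2,"ty": 0,"tz": 0.2,"rx": 0.02,"ry": 0,"rz": 0,"hand": 0.2},
    {"tx": -6,"ty": 0,"tz": 0.6,"rx": 0.02,"ry": 0,"rz": 0,"hand": 0.2},
    {"tx": -10,"ty": 0,"tz": 1,"rx": 0.02,"ry": 0,"rz": 0,"hand": 0.2},
    {"tx": -14,"ty": 0,"tz": 1.4,"rx": 0.02,"ry": 0,"rz": 0,"hand": 0.2},
    {"tx": -18,"ty": 0,"tz": 1.8,"rx": 0.02,"ry": 0,"rz": 0,"hand": 0.2},
  ],
)

```text
time: 4.7
ee_pos: [477.7, 203.7, 153.9]
orientation: [-1.553, -0.001, -1.57]
wrist_force: [0.9, 0.4, -1.2]
finger_gap: 35.0
```

servo_tool(
  plan=[
    {"tx": -4,"ty": 0,"tz": 0.4,"rx": 0,"ry": 0,"rz": 0,"hand": 0.2},
    {"tx": -8,"ty": 0,"tz": 0.8,"rx": 0,"ry": 0,"rz": 0,"hand": 0.2},
    {"tx": -11,"ty": 0,"tz": 1,"rx": 0,"ry": 0,"rz": 0,"hand": 0.2},
    {"tx": -12.5,"ty": 0,"tz": 1.2,"rx": 0,"ry": 0,"rz": 0,"hand": 0.2},
    {"tx": -12.5,"ty": 0,"tz": 1.2,"rx": 0,"ry": 0,"rz": 0,"hand": 0.2},
  ],
)

```text
time: 5.2
ee_pos: [490.0, 328.6, 154.1]
orientation: [-1.552, -0.001, -1.568]
wrist_force: [-0.4, -1.0, -1.2]
finger_gap: 34.8
```

servo_tool(
  plan=[
    {"tx": 0,"ty": 0,"tz": 0,"rx": 0,"ry": 0,"rz": 0,"hand": 0.2},
    {"tx": 0,"ty": 0,"tz": 0,"rx": 0,"ry": 0,"rz": 0,"hand": 0.2},
  ],
)

```text
time: 5.4
ee_pos: [490.0, 325.8, 155.1]
orientation: [-1.552, -0.001, -1.571]
wrist_force: [0.4, 0.2, -1.3]
finger_gap: 34.8
```

```bash
python3 - <<'E'
from mv import *
cv2.imwrite('pics/side5.png',imaging.snapshot('side'));
cv2.imwrite('pics/top5.png',imaging.snapshot('top'));
crop('pics/side5.png',90,180,120,100,6,'pics/k1.png')
crop('pics/top5.png',110,110,110,110,5,'pics/k2.png')
go((490,328,100))
E
```

```text
t 5.5 pos [490.3 326.1 155.6] rpy [-1.5511e+00 -5.0000e-04 -1.5713e+00] gap 34.7 F [-0.6 -0.8 -1.1]
cm [-0.19  5.55 -0.14] rot [-0.0197 -0.0005  0.0005]
```

View pics/k1.png

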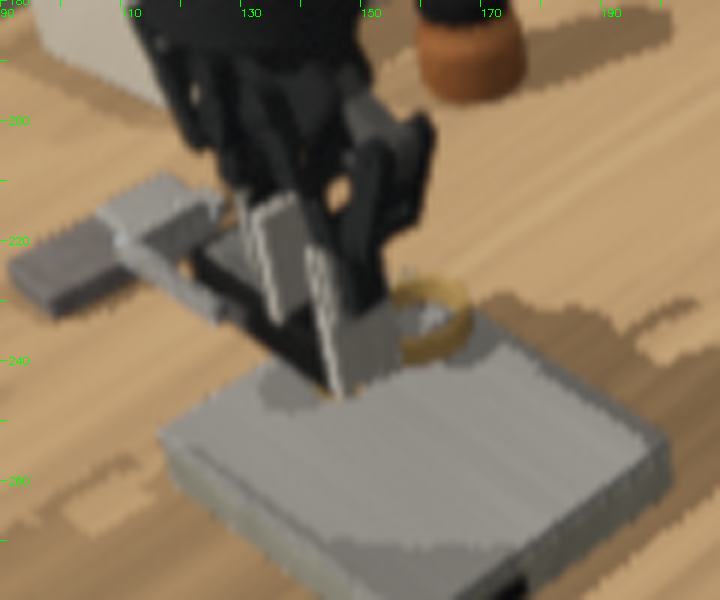

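View pics/k2.png

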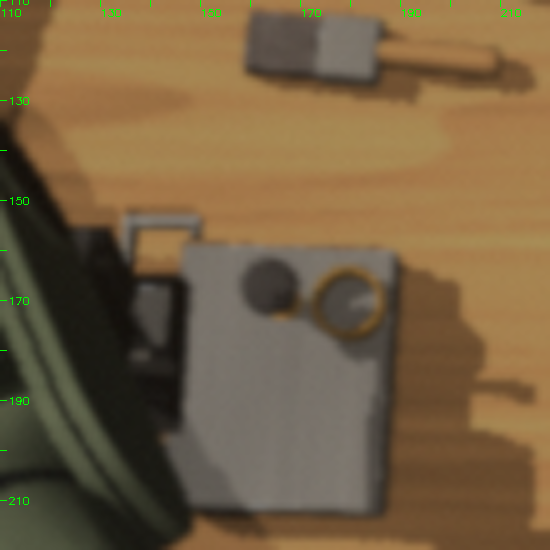

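servo_tool(
  plan=[
    {"tx": -0.2,"ty": 2,"tz": 0,"rx": 0,"ry": 0,"rz": 0,"hand": 0.2},
    {"tx": -0.2,"ty": 5,"tz": 0,"rx": 0,"ry": 0,"rz": 0,"hand": 0.2},
    {"tx": -0.2,"ty": 7.5,"tz": 0,"rx": 0,"ry": 0,"rz": 0,"hand": 0.2},
    {"tx": -0.2,"ty": 8.1,"tz": 0,"rx": 0,"ry": 0,"rz": 0,"hand": 0.2},
    {"tx": -0.2,"ty": 8.1,"tz": 0,"rx": 0,"ry": 0,"rz": 0,"hand": 0.2},
  ],
)

```text
time: 6.0
ee_pos: [491.7, 328.6, 74.1]
orientation: [-1.552, -0.001, -1.571]
wrist_force: [-0.4, -0.1, -2.1]
finger_gap: 34.9
```

servo_tool(
  plan=[
    {"tx": 0,"ty": 0,"tz": 0,"rx": 0,"ry": 0,"rz": 0,"hand": 0.2},
    {"tx": 0,"ty": 0,"tz": 0,"rx": 0,"ry": 0,"rz": 0,"hand": 0.2},
  ],
)

```text
time: 6.2
ee_pos: [492.9, 329.9, 76.2]
orientation: [-1.548, 0.002, -1.57]
wrist_force: [0.7, 0.1, -1.2]
finger_gap: 34.7
```

```bash
python3 - <<'E'
from mv import *
cv2.imwrite('pics/side6.png',imaging.snapshot('side'));
cv2.imwrite('pics/top6.png',imaging.snapshot('top'));
crop('pics/side6.png',90,200,80,80,8,'pics/l1.png')
crop('pics/top6.png',120,140,70,70,8,'pics/l2.png')
go((490,328,71),)
E
```

```text
t 6.3 pos [492.6 329.8  75.8] rpy [-1.5487e+00  1.2000e-03 -1.5698e+00] gap 34.7 F [ 0.   0.5 -1.6]
cm [ 0.18  0.48 -0.27] rot [-0.0221  0.001  -0.0012]
```

View pics/l1.png

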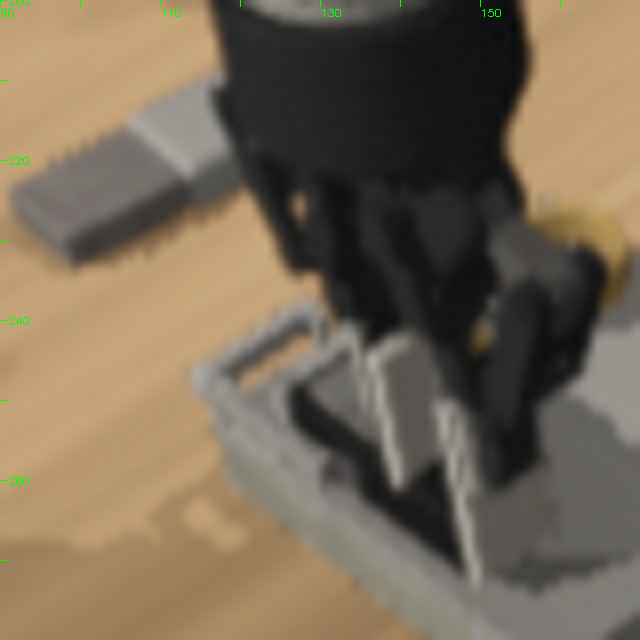

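View pics/l2.png

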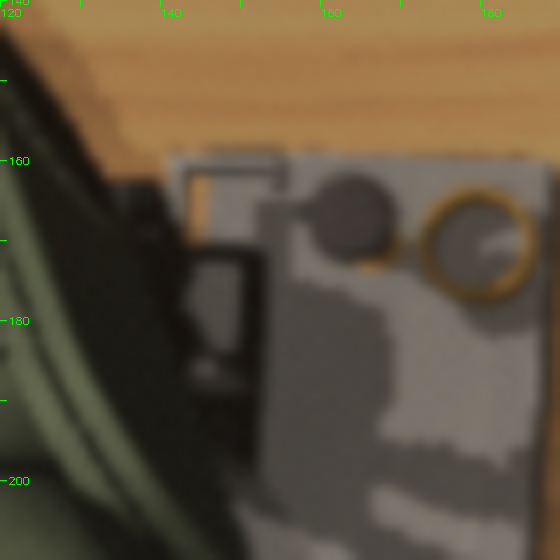

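```bash
python3 - <<'E'
from mv import *
f=lambda X,Y:(X/8+119.5,Y/8+139.5)
uz=36.5
print('nose right',at('top',f(264,246),uz+26),'bar front right',at('top',f(287,162),uz+18),'bar inner',at('top',f(240,180),uz+18),'head c',at('top',f(352,219),74))
g=lambda X,Y:(X/8+89.5,Y/8+199.5)
for dx in(0,): 
    print('pred origin', 492.6-12.8)
print('hook front-left',at('side',g(193,370),uz+18),'rear tab bl',at('side',g(478,585),uz+4), 'hook fr',at('side',g(302,297),uz+18))
E
```

```text
nose right [561.05505466 313.17058384  62.5       ] bar front right [594.88148873 308.8254725   54.5       ] bar inner [587.7484496  325.86170524  54.5       ] head c [568.96035587 278.69122859  74.        ]
pred origin 479.8
hook front-left [597.09177806 346.76229283  54.5       ] rear tab bl [477.42941878 341.50115008  40.5       ] hook fr [598.25099661 306.94826169  54.5       ]
```

```bash
cat > pf.py <<'E'
from mv import *
from scipy.optimize import least_squares
def T(p,P): return Ro.from_euler('xyz',[0,p[3],p[4]]).apply(np.array(P,float))+[p[0],p[1],p[2]]
def pfit(obs,p0,w=(0,0,0,50,50)):
    def r(p): return np.concatenate([(proj(n,T(p,[a for a,_ in o]))-np.array([b for _,b in o])).ravel() for n,o in obs.items()]+[np.array(w)*(p-np.array(p0))])
    s=least_squares(r,p0,x_scale=[1,1,1,.01,.01],loss='soft_l1'); print(s.x.round(3),r(s.x)[:-5].reshape(-1,2).round(1).tolist()); return s.x
E
python3 - <<'E'
from pf import *
f=lambda X,Y:(X/8+119.5,Y/8+139.5)
g=lambda X,Y:(X/8+89.5,Y/8+199.5)
top=[((80,-14,26),f(264,246)),((114,-20,18),f(287,161)),((108,16,18),f(188,177))]
side=[((114,22,18),g(191,370)),((114,-20,18),g(304,295)),((24,14,72),g(385,362)),((24,-14,72),g(418,330)),((-6,14,4),g(478,585)),((-6,-14,4),g(548,545)),((114,22,8),g(212,415))]
p0=[480,328,36.5,0,0]
a=pfit({'top':top,'side':side},p0)
pfit({'side':side},p0,(0,0,1,50,50))
pfit({'top':top},p0,(0,0,5,500,50))
gp=[(x,y,z) for x in(-6,0,24,30) for y in(-14,14) for z in(72,)]+[(-6,-14,4),(-6,14,4),(114,22,18),(114,-20,18),(114,22,8),(108,16,18),(80,-14,26),(80,14,26),(102,-20,18)]
crop('pics/side6.png',90,200,80,80,8,'pics/m1.png',proj('side',T(a,gp)))
E
```

```text
[ 4.81141e+02  3.29221e+02  3.59840e+01 -6.00000e-03 -1.10000e-02] [[-0.4, 0.1], [0.3, 0.1], [0.4, -0.2], [-0.4, 1.0], [0.3, 1.0], [-1.8, 0.4], [4.4, -2.4], [0.0, 1.1], [1.1, -1.0], [-2.2, -1.5]]
[ 4.80910e+02  3.29403e+02  3.64190e+01 -4.00000e-03 -1.50000e-02] [[-0.3, 0.9], [0.4, 1.0], [-1.9, 0.3], [4.4, -2.4], [-0.0, 1.0], [1.1, -1.0], [-2.1, -1.6]]
[ 4.80951e+02  3.28237e+02  3.65000e+01 -0.00000e+00  2.00000e-03] [[-0.4, 0.0], [0.1, 0.1], [0.3, -0.1]]
```

View pics/m1.png

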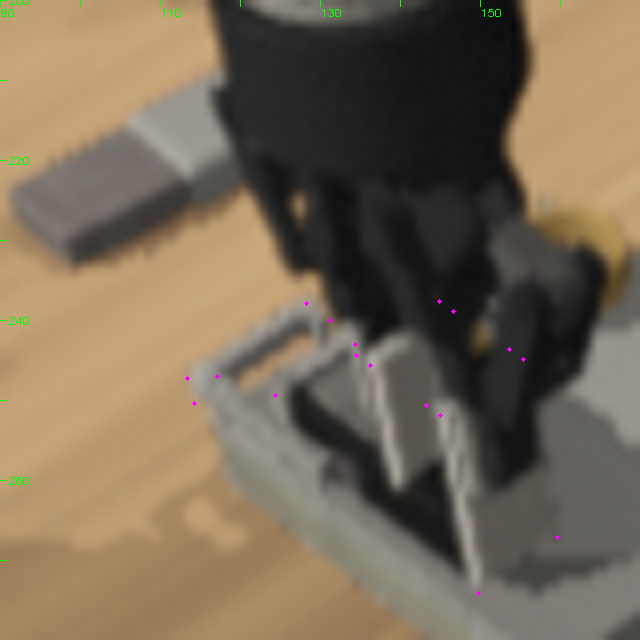

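servo_tool(
  plan=[
    {"tx": 0,"ty": 0.2,"tz": -0.15,"rx": -0.004,"ry": 0,"rz": 0,"hand": 0.2},
    {"tx": 0,"ty": 0.45,"tz": -0.3,"rx": -0.004,"ry": 0,"rz": 0,"hand": 0.2},
    {"tx": 0,"ty": 0.45,"tz": -0.3,"rx": -0.004,"ry": 0,"rz": 0,"hand": 0.2},
    {"tx": 0,"ty": 0.45,"tz": -0.3,"rx": -0.004,"ry": 0,"rz": 0,"hand": 0.2},
    {"tx": 0,"ty": 0.45,"tz": -0.3,"rx": -0.004,"ry": 0,"rz": 0,"hand": 0.2},
  ],
)

```text
time: 6.8
ee_pos: [489.0, 329.5, 69.9]
orientation: [-1.555, -0.0, -1.57]
wrist_force: [-0.7, -1.0, -1.8]
finger_gap: 34.6
```

```bash
python3 - <<'E'
from mv import *
go((489.6,284.3,71))
cv2.imwrite('pics/top7.png',imaging.snapshot('top'));
crop('pics/top7.png',130,150,60,60,10,'pics/n2.png')
go((489.6,284.3,71))
E
```

```text
t 6.8 pos [489.  329.5  69.9] rpy [-1.5547e+00 -1.0000e-04 -1.5697e+00] gap 34.6 F [-0.7 -1.  -1.8]
cm [ 4.52 -0.1   0.05] rot [-0.0161  0.0011  0.0001]
t 6.85 pos [489.1 329.5  70. ] rpy [-1.5547 -0.     -1.5698] gap 34.8 F [ 0.7  0.2 -2. ]
cm [ 4.52 -0.1   0.05] rot [-0.0161  0.001   0.    ]
```

View pics/n2.png

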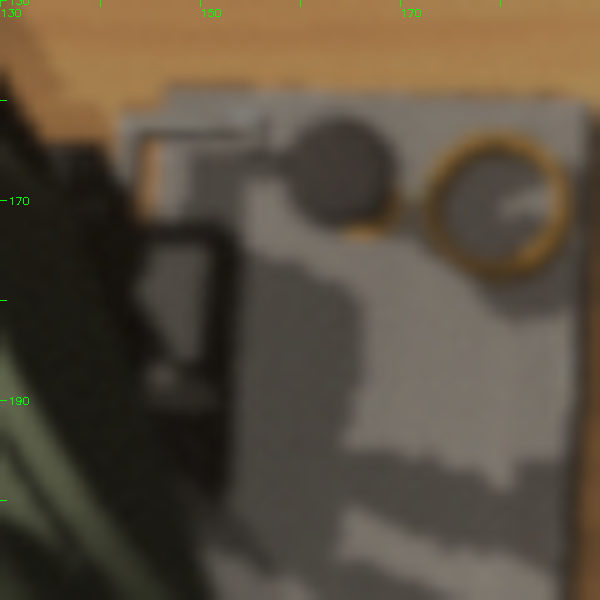

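```bash
python3 - <<'E'
from mv import *
f=lambda X,Y:(X/10+129.55,Y/10+149.55)
print('nose',at('top',f(236,228),57),'barend front',at('top',f(268,108),49),'bar inner',at('top',f(210,137),49),'barb tip',at('top',f(258,150),49),'head',at('top',f(341,172),74),'bangle',at('top',f(498,207),44))
print(proj('top',[(569,278.5,30),(569,278.5,43)]))
E
```

```text
nose [556.04237914 312.31284152  57.        ] barend front [594.51604855 307.23265     49.        ] bar inner [585.3714074  323.98960475  49.        ] barb tip [581.6418363  309.40007678  49.        ] head [569.33946852 278.27686643  74.        ] bangle [566.69772618 238.04250665  44.        ]
[[166.84382063 170.34757554]
 [165.89992886 169.34408238]]
```

servo_tool(
  plan=[
    {"tx": 0.6,"ty": -0.05,"tz": 0.02,"rx": 0,"ry": 0,"rz": 0,"hand": 0.2},
    {"tx": 1.2,"ty": -0.05,"tz": 0.03,"rx": 0,"ry": 0,"rz": 0,"hand": 0.2},
    {"tx": 1.8,"ty": -0.05,"tz": 0.04,"rx": 0,"ry": 0,"rz": 0,"hand": 0.2},
    {"tx": 2.4,"ty": -0.05,"tz": 0.05,"rx": 0,"ry": 0,"rz": 0,"hand": 0.2},
    {"tx": 2.4,"ty": -0.05,"tz": 0.05,"rx": 0,"ry": 0,"rz": 0,"hand": 0.2},
  ],
)

```text
time: 7.35
ee_pos: [489.4, 304.3, 70.5]
orientation: [-1.555, -0.001, -1.571]
wrist_force: [0.1, 0.5, -2.4]
finger_gap: 35.1
```

```bash
python3 - <<'E'
from mv import *
cv2.imwrite('pics/top8.png',imaging.snapshot('top'));cv2.imwrite('pics/side8.png',imaging.snapshot('side'));
crop('pics/top8.png',130,150,60,60,10,'pics/o2.png')
crop('pics/side8.png',100,210,80,70,8,'pics/o1.png')
go((489.6,284.3,70.5))
E
```

```text
t 7.45 pos [489.6 305.2  70.6] rpy [-1.5546e+00  1.0000e-04 -1.5704e+00] gap 34.7 F [-0.1  1.  -1.9]
cm [ 2.09  0.   -0.01] rot [-0.0162  0.0004 -0.0001]
```

View pics/o2.png

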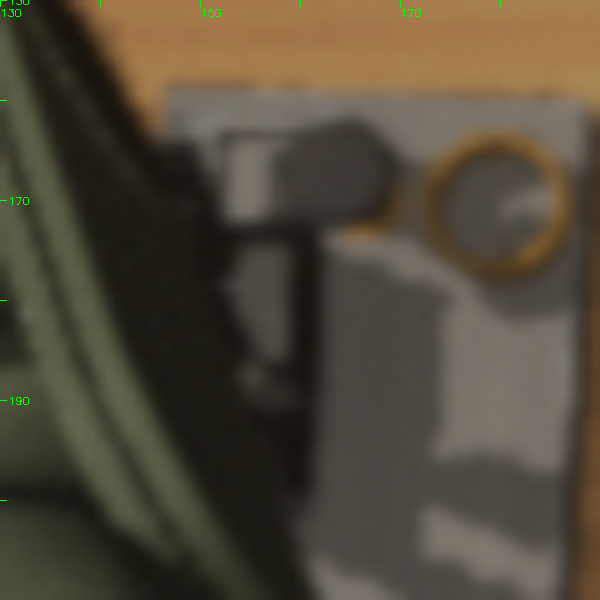

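View pics/o1.png

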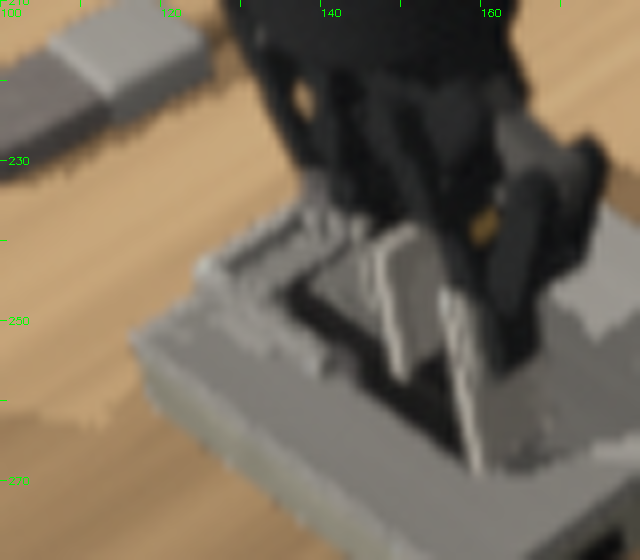

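servo_tool(
  plan=[
    {"tx": 0.5,"ty": 0,"tz": 0,"rx": 0,"ry": 0,"rz": 0,"hand": 0.2},
    {"tx": 1.0,"ty": 0,"tz": 0,"rx": 0,"ry": 0,"rz": 0,"hand": 0.2},
    {"tx": 1.5,"ty": 0,"tz": 0,"rx": 0,"ry": 0,"rz": 0,"hand": 0.2},
    {"tx": 1.9,"ty": 0,"tz": 0,"rx": 0,"ry": 0,"rz": 0,"hand": 0.2},
    {"tx": 2.1,"ty": 0,"tz": 0,"rx": 0,"ry": 0,"rz": 0,"hand": 0.2},
  ],
)

```text
time: 7.95
ee_pos: [489.5, 283.9, 70.5]
orientation: [-1.555, -0.0, -1.57]
wrist_force: [-0.4, -0.5, -1.1]
finger_gap: 34.7
```

servo_tool(
  plan=[
    {"tx": 0,"ty": 0,"tz": 0,"rx": 0,"ry": 0,"rz": 0,"hand": 0.2},
    {"tx": 0,"ty": 0,"tz": 0,"rx": 0,"ry": 0,"rz": 0,"hand": 0.2},
  ],
)

```text
time: 8.15
ee_pos: [489.7, 284.5, 70.5]
orientation: [-1.555, 0.0, -1.57]
wrist_force: [-0.3, -1.2, -2.9]
finger_gap: 35.0
```

```bash
python3 - <<'E'
from mv import *
cv2.imwrite('pics/top9.png',imaging.snapshot('top'));cv2.imwrite('pics/side9.png',imaging.snapshot('side'));
crop('pics/top9.png',130,150,60,60,10,'pics/p2.png')
crop('pics/side9.png',100,210,80,70,8,'pics/p1.png')
go((489.6,284.3,70.5))
E
```

```text
t 8.25 pos [489.6 284.6  70.5] rpy [-1.5546e+00  1.0000e-04 -1.5697e+00] gap 34.7 F [-0.6 -0.1 -2. ]
cm [ 0.03  0.   -0.  ] rot [-0.0162  0.0011 -0.0001]
```

View pics/p2.png

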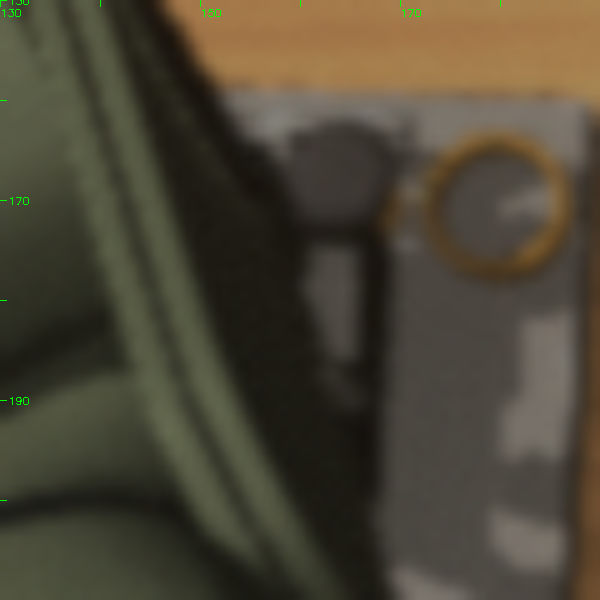

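View pics/p1.png

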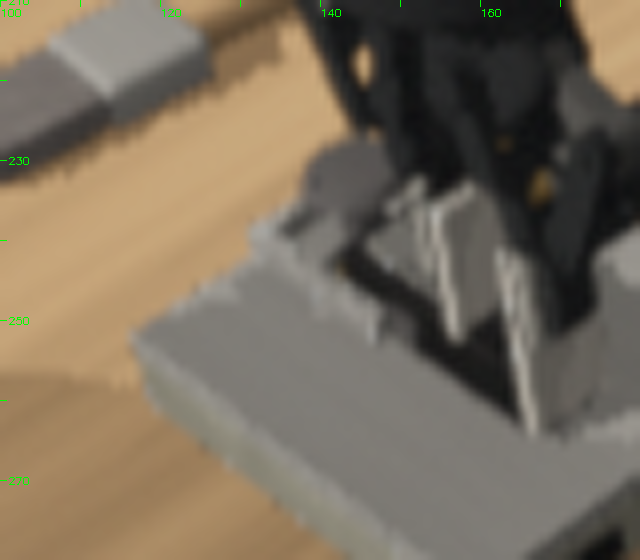

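servo_tool(
  plan=[
    {"tx": 0,"ty": 0.1,"tz": 0,"rx": 0,"ry": 0,"rz": 0,"hand": 0.45},
    {"tx": 0,"ty": 0.1,"tz": 0,"rx": 0,"ry": 0,"rz": 0,"hand": 0.5},
    {"tx": 0,"ty": 0.2,"tz": 0,"rx": 0,"ry": 0,"rz": 0,"hand": 0.55},
    {"tx": 0,"ty": 0.3,"tz": 0,"rx": 0,"ry": 0,"rz": 0,"hand": 0.6},
    {"tx": 0,"ty": 0.3,"tz": 0,"rx": 0,"ry": 0,"rz": 0,"hand": 0.65},
  ],
  force=20,
)

```text
time: 8.75
ee_pos: [489.8, 284.5, 67.5]
orientation: [-1.554, 0.0, -1.569]
wrist_force: [-2.3, 0.5, 1.2]
finger_gap: 55.3
```

servo_tool(
  plan=[
    {"tx": 0,"ty": 0,"tz": 0,"rx": 0,"ry": 0,"rz": 0,"hand": 0.75},
    {"tx": 0,"ty": 0,"tz": 0,"rx": 0,"ry": 0,"rz": 0,"hand": 0.9},
    {"tx": 0,"ty": 0,"tz": 0,"rx": 0,"ry": 0,"rz": 0,"hand": 0.95},
    {"tx": 0,"ty": 0,"tz": 0,"rx": 0,"ry": 0,"rz": 0,"hand": 0.95},
  ],
)

```text
time: 9.15
ee_pos: [489.9, 284.5, 67.6]
orientation: [-1.554, 0.0, -1.57]
wrist_force: [0.0, 0.2, 0.2]
finger_gap: 81.5
```

```bash
python3 - <<'E'
from mv import *
cv2.imwrite('pics/side10.png',imaging.snapshot('side'));
crop('pics/side10.png',100,200,90,75,8,'pics/q1.png')
go((489.6,284.3,70.5))
E
```

```text
t 9.2 pos [489.8 284.5  67.6] rpy [-1.5543e+00  1.0000e-04 -1.5698e+00] gap 81.1 F [-0.1  0.6  0.1]
cm [ 0.02 -0.29 -0.02] rot [-0.0165  0.001  -0.0001]
```

View pics/q1.png

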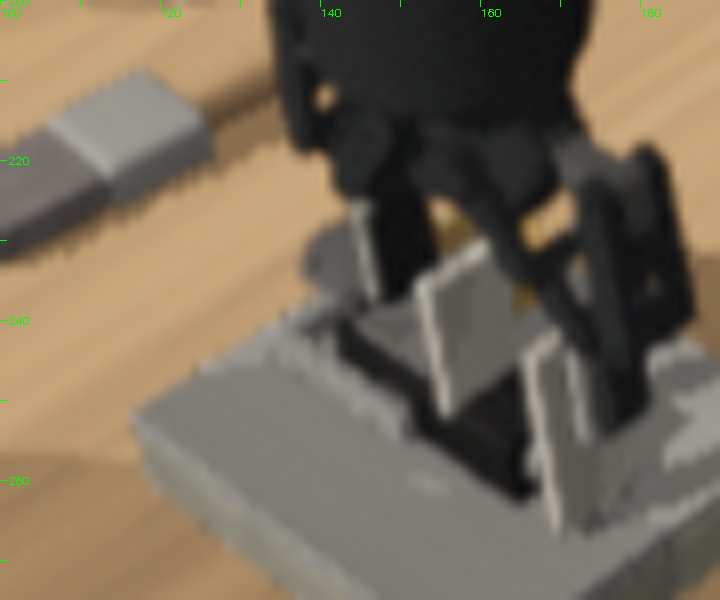

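servo_tool(
  plan=[
    {"tx": 0,"ty": -1,"tz": 0,"rx": 0,"ry": 0,"rz": 0,"hand": 0.95},
    {"tx": 0,"ty": -3,"tz": 0,"rx": 0,"ry": 0,"rz": 0,"hand": 0.95},
    {"tx": 0,"ty": -6,"tz": 0,"rx": 0,"ry": 0,"rz": 0,"hand": 0.95},
    {"tx": 0,"ty": -10,"tz": 0,"rx": 0,"ry": 0,"rz": 0,"hand": 0.95},
    {"tx": 0,"ty": -13,"tz": 0,"rx": 0,"ry": 0,"rz": 0,"hand": 0.95},
  ],
)

```text
time: 9.7
ee_pos: [488.0, 284.7, 200.6]
orientation: [-1.552, 0.001, -1.57]
wrist_force: [0.2, 0.6, 0.1]
finger_gap: 81.3
```

servo_tool(
  plan=[
    {"tx": 4,"ty": 0,"tz": 0,"rx": 0,"ry": 0,"rz": 0,"hand": 0.95},
    {"tx": 8,"ty": 0,"tz": 0,"rx": 0,"ry": 0,"rz": 0,"hand": 0.95},
    {"tx": 12,"ty": 0,"tz": 0,"rx": 0,"ry": 0,"rz": 0,"hand": 0.95},
    {"tx": 16,"ty": 0,"tz": 0,"rx": 0,"ry": 0,"rz": 0,"hand": 0.95},
    {"tx": 20,"ty": 0,"tz": 0,"rx": 0,"ry": 0,"rz": 0,"hand": 0.95},
  ],
)

```text
time: 10.2
ee_pos: [487.6, 83.0, 198.4]
orientation: [-1.553, 0.0, -1.569]
wrist_force: [0.6, 0.1, -0.2]
finger_gap: 81.0
```

```bash
python3 - <<'E'
from mv import *
cv2.imwrite('pics/top11.png',imaging.snapshot('top'));cv2.imwrite('pics/side11.png',imaging.snapshot('side'));
crop('pics/top11.png',130,150,65,65,9,'pics/r2.png')
crop('pics/side11.png',100,205,90,75,8,'pics/r1.png')
go((489.6,284.3,70.5))
E
```

```text
t 10.3 pos [487.5  80.7 198.4] rpy [-1.554  -0.0016 -1.5745] gap 81.3 F [-0.4  0.9 -0.6]
cm [-20.38  12.76  -0.08] rot [-0.0168 -0.0037  0.0016]
```

View pics/r2.png

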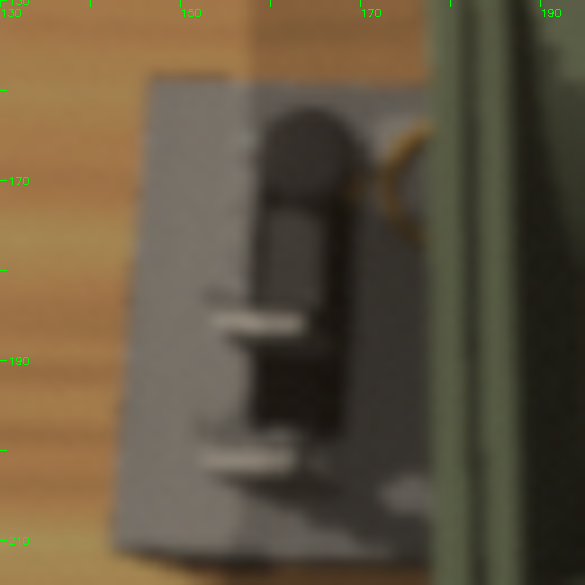

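View pics/r1.png

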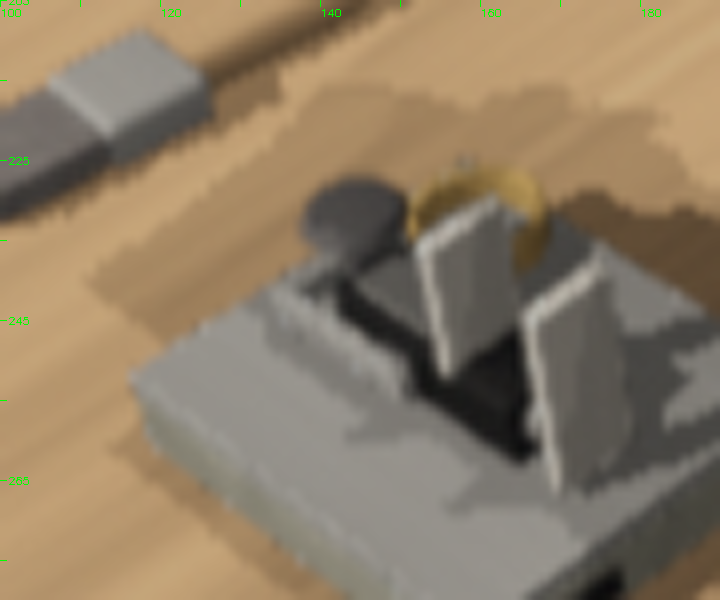

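View pics/side11.png

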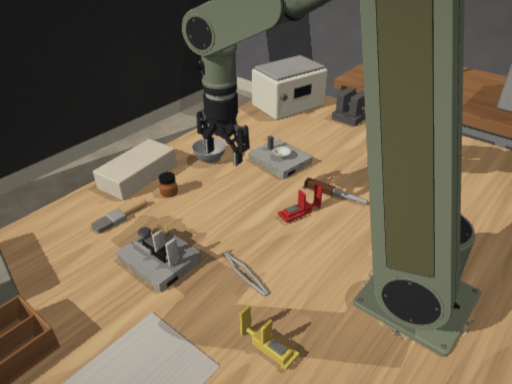

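```bash
python3 - <<'E'
from pf import *
f=lambda X,Y:(X/9+129.55,Y/9+149.55)
g=lambda X,Y:(X/8+99.55,Y/8+204.55)
# (pt, uses plunger)
top=[((30,14,72),0,f(211,310)),((30,-14,72),0,f(305,313)),((-24,14,72),1,f(201,450)),((-24,-14,72),1,f(297,450)),((0,-14,26),0,f(345,437)),((0,14,26),0,f(253,428)),((24,-14,72),0,f(303,333))]
side=[((24,14,72),0,g(430,247)),((24,-14,72),0,g(500,205)),((-30,14,72),1,g(540,320)),((-30,-14,72),1,g(605,265)),((-30,14,4),1,g(560,492)),((0,14,0),0,g(523,462)),((24,14,26),0,g(447,378)),((-30,-14,4),1,g(628,430))]
def W(q,o):
    P=np.array([np.array(a,float)+[q[6]*k,0,0] for a,k,_ in o]); return Ro.from_euler('xyz',q[3:6]).apply(P)+q[:3]
def r(q,w=1): return np.concatenate([(proj(n,W(q,o))-np.array([b for *_,b in o])).ravel() for n,o in (('top',top),('side',side))]+[q[3:6]*10])
s=least_squares(r,[481,283,30,0,0,0,10],x_scale=[1,1,1,.01,.01,.01,1],loss='soft_l1')
print(s.x.round(3)); print(r(s.x)[:-3].reshape(-1,2).round(1).tolist())
st=np.array([568.8,278.3,43]); print('stud in probe',Ro.from_euler('xyz',s.x[3:6]).inv().apply(st-s.x[:3]))
E
```

```text
[ 4.83266e+02  2.80691e+02  2.98220e+01 -2.80000e-02 -3.00000e-02
  2.40000e-02  1.14950e+01]
[[0.4, 0.6], [-0.2, 0.2], [1.0, 0.1], [0.3, -0.0], [-0.9, -0.8], [-0.2, 0.3], [-0.0, 0.0], [-0.5, 0.8], [0.2, -0.8], [-1.2, 0.1], [0.1, -0.2], [0.2, -0.3], [-0.5, 0.9], [0.4, -1.2], [0.6, 0.3]]
stud in probe [85.80788345 -4.7309856  10.49334203]
```

servo_tool(
  plan=[
    {"tx": 4,"ty": -1,"tz": 0,"rx": 0,"ry": 0,"rz": 0,"hand": 0.95},
    {"tx": 8,"ty": -2,"tz": 0,"rx": 0,"ry": 0,"rz": 0,"hand": 0.95},
    {"tx": 12,"ty": -2,"tz": 0,"rx": 0,"ry": 0,"rz": 0,"hand": 0.95},
    {"tx": 15,"ty": -2,"tz": 0,"rx": 0,"ry": 0,"rz": 0,"hand": 0.95},
    {"tx": 16,"ty": -2,"tz": 0,"rx": 0,"ry": 0,"rz": 0,"hand": 0.95},
  ],
)

```text
time: 10.8
ee_pos: [487.8, -77.2, 218.2]
orientation: [-1.554, -0.001, -1.572]
wrist_force: [0.0, -0.2, -0.1]
finger_gap: 81.3
```

```bash
python3 - <<'E'
from mv import *
cv2.imwrite('pics/top12.png',imaging.snapshot('top'))
crop('pics/top12.png',135,150,60,65,9,'pics/s2.png')
go((489.6,284.3,70.5))
E
```

```text
t 10.85 pos [487.9 -77.3 218. ] rpy [-1.5538e+00 -8.0000e-04 -1.5721e+00] gap 81.4 F [ 0.5 -0.3  0. ]
cm [-36.17  14.72  -0.13] rot [-0.017  -0.0013  0.0008]
```

View pics/s2.png

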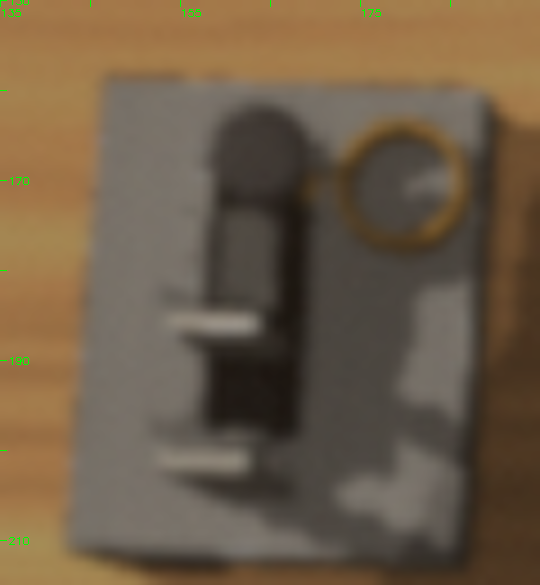

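```bash
python3 -c "
from plant import job
print(job.close_job())"
```

```text
the job is handed in; nothing more can be done
None
```

The black probe is clipped onto the mushroom-headed stud, lying flat on its block, and I handed the job in at about 10.9 s. The hand-in gives no verdict, so the figures below are my own image measurements.

**What I did:** I squeezed the two tabs and lifted the probe. I set it down beside the stud on its left, 1 mm or less above the block, and slid it 45 mm sideways round the neck. Then I opened the fingers and backed the arm away.

**Last checks:**

| Quantity | Measured | Allowed |
|---|---|---|
| Stud along the probe (x) | 86 mm | 82 to 92 mm |
| Stud across the probe (y) | −5 mm | −12 to 14 mm |
| Probe underside above the table | 30 mm | 26 to 36 mm |
| Tilt | 0.04 rad, about the noise of the fit | under 0.1 rad |
| Plunger | 10.3 mm from tab spacing, 11.5 mm from the pose fit | 7 to 13.5 mm |

- **Disagreement:** The two plunger readings differ by about 1 mm.
- **Not seen directly:** From above, the stud's head hides the contact between neck and hook, so the grip is inferred from these numbers.
- **Other things:** The bangle sits at the same pixel as at the start. The wrist felt no contact during the slide, and nothing else was seen to have moved.

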